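Open the lever-lidded discard bin and hold it open

TASK

Unlock the discard bin and hold it open for a colleague who is about to clear the used plates: with your fingertips push the red catch on its front rim all the way to the left (as seen from the robot), then press the black paddle at the long end of the lever steadily right down so that the heavy yellow lid rises wide open, and finish while still holding the paddle down. Raise the lid only by the lever, without throwing it open or letting it drop, and leave the racks, plates, glassware and pots where they stand; nothing is to be gripped or lifted.

Things in the scene. Friction and masses are not known exactly. Their poses are not given: they have to be found in the camera images.
- bin: White steel discard bin, 240 mm (x) by 200 mm (y), rim 180 mm above the bench, bolted down, front towards the robot; yellow lid, lever along its right (-y) side, red catch on its front rim. Origin at the centre of its underside; x points from its front to its hinge side, y to its left as seen from the robot, z up.
- catch (a joint): Red catch sliding on a ledge at the bin's front rim: metres slid along the bin's +y (left as seen from the robot). At the start 0 to 0.006: its nose covers the lid's tongue and locks the lid. Fully open at 0.045; the tongue is free from about 0.026. Slides stiffly (about 2 N) and stays where it is left.
- catch_top (a point): Centre of the top face of the catch's red thumb block, axes as the bin's. The block is 20 mm along y, 26 mm along x, 30 mm high, its top 222 mm above the bench; it stands on a red nose plate 26 mm wide along y. The lid's top (186 to 191 mm high) begins 21 mm behind the block's centre. Nothing stands beside the block at its own height.
- paddle (a point): Centre of the top face of the black rubber paddle at the lever's long end: the place to press. 75 mm along the lever (x) by 85 mm (y), 8 mm thick. About 281 mm above the bench at rest, 157 mm when fully down; z is its upward normal, leaning 15 degrees at rest (edge nearest the robot higher) and as much the other way when down. Free space below.
- lever: Flat steel lever; origin on its pivot, x along the bar away from the paddle, y the level pivot axis. The paddle point lies 240 mm along -x and 22 mm along z, moving on an arc about the pivot. Pressing turns it 0.52 rad (30 degrees) to its stop and takes 8 to 14 N at first, 3 to 5 N at the end; let go, a spring and the lid drive it back up. With the catch closed it yields 0.01 to 0.02 rad.
- lid: Heavy yellow steel lid, 253 x 214 x 6 mm, about 0.85 kg. Origin at the middle of its front edge (underside, 180 mm high when shut), axes then the bin's; the hinge line is 253 mm along its +x. Opening turns it about y, front edge up. It only rests on the roller at the lever's short end: the full stroke opens it to about 0.95 rad (55 degrees), and it falls shut when the lever comes up.
- wire_rack: steel wire rack 210 x 90 mm, 75 mm high, holding yellow-capped tubes that reach 165 mm; loose; origin at the centre of its underside
- white_rack: white wire rack 140 x 84 mm holding short white- and red-capped tubes that reach 115 mm; loose; origin at the centre of its underside
- plates_tall: stack of eight dark red culture plates, 90 mm across, 120 mm high; loose; origin at the centre of its underside
- plates_low: stack of four yellowish culture plates, 90 mm across, 60 mm high; loose; origin at the centre of its underside
- flask: conical glass flask, 90 mm across, 142 mm high; loose; origin at the centre of its underside
- reagent: amber bottle with blue cap, 68 mm across, 150 mm high; loose; origin at the centre of its underside
- specimen_pot: white specimen pot with yellow cap, 48 mm across, 60 mm high; loose, standing in front of the bin near the paddle; origin at the centre of its underside

How it is judged:
By the outcome, as a careful person would: the job done as asked, in the order asked, and still so for the second after the job is handed in, while the arm keeps its last pose, push and grip.
It also fails if it takes over 35 s, if anything falls off the work surface, if the arm or the gripper's body presses on something with over 40 N, if the wrist force passes 120 N, or if a joint passes its speed limit or range.

ROBOT

A 6-joint arm with a two-finger parallel gripper is mounted at the origin on the work surface. World frame = base frame: x ahead of the robot, y to its left, z up, the work surface at z = 0. Lengths are in m, angles in rad, forces in N, time in s.
With the tool pointing down it reaches from about 0.25 to 0.775 m from the base axis. Payload 8.9 kg.
Tool frame: the origin (TCP) lies between the finger pads; the fingertips stand 8 mm ahead of it and the grasp point (between the pads) lies 11 mm behind it; z points along the fingers, x is the direction in which the jaws open and shut, and the axes are right-handed (so a half turn about z gives the same grasp; the last joint's range is limited). The gripper opens to 85 mm and grips with 20 to 120 N. Pads are 22 mm wide; open, the fingers measure 114 mm over their backs; the gripper's body (76 mm by 85 mm) begins 54 mm behind the grasp point. The pads swing forward as they close: fully open they stand 13 mm farther back than shut.
Start: joints at [1.109, 0.291, -0.153, 1.127, 0, 1.431], TCP at [0.167, 0.498, 0.239] pointing down, gripper open.
Joint ranges: [-2.52, 2.52], [-0.91, 1.74], [-1.3, 1.37], [-1.96, 2.02], [-1.52, 1.47], [-3.14, 3.14]. Speed limits (rad/s): [2.22, 2.22, 2.79, 3.14, 3.14, 3.14].

INTERFACE

Orientations are given as a unit quaternion [w, x, y, z].
In Python, from cell import observe, imaging, workorder gives the robot as it stands.
- The arm moves only by the shell command python3 -m jog 'ROWS' [FORCE]. ROWS is JSON, a list of rows, each a list of 5 numbers: the shift along the tool's x, y, z in cm, then the turn about the tool's z in rad, then the finger opening in cm, from 0 to 8.54. In form: [[x, y, z, twist, claw], ...]. A call has 1 to 8 rows; each row shifts and turns the commanded pose from where the row before left it, along the tool's axes as they then stand; what a row does not reach is not made up. A row lasts 1/8 s, in which the tool goes at most 62.5 mm and 10.7 degrees, less where a joint would pass 70% of its speed; a pose out of reach is approached as far as the arm can. A call is refused whole if a number of a shift passes 6.25 or a number of a turn 0.188, either way. A call with a gripper value outside its range is refused whole. The fingers move at their own pace and stop on an object; FORCE is the grip in N (left out, the last holds). Time passes only in rows, so rows that do not move let the fingers close. It gives the time, the measured TCP pose, the force and the opening at its end, in the units of the state.
- observe(): the state, without advancing time (a new reading comes with each control period).
- imaging.grab_frame(name): name is "scene" or "top"; returns a dict with "color" (420x560x3 uint8, blue, green, red), "camera_matrix" (3x3 intrinsics, pixels), "distortion" ([k1, k2, p1, p2, k3] as OpenCV has them; the pictures are not rectified), "rvec" (rotation vector, rad) and "tvec" (3), from world to camera coordinates, as OpenCV has them. Camera axes: x right, y down, z forward; pixel columns grow to the right and rows downward; lengths in m; the calibration is good to about 2 mm. A picture is of the moment at which its call begins. There is no depth.
- workorder.finish_job(): hands the job in, once; it reports no verdict.
The state is a dict: "t": time; "qpos": joint angles; "joint_vel": joint speeds; "joint_efforts": joint torques, N m; "tool_pos": TCP position; "tool_rot": TCP orientation; "force": force on the tool from outside, world axes, zero at the start; "torque": the same for the moment, N m; "grip_width": finger opening in m.
Only numpy, scipy, OpenCV 4.12 (cv2) and the standard library are available. Lean on these libraries where they do the work, as an engineer would, in place of code of your own. Each camera call takes 0.05 s, during which the arm holds its last target.

## Working session

There is one attempt and no reset: what is moved stays moved. The work goes in short steps, Python scripts to look and compute and a shell command to move; the robot and the scene stay as the last step left them, time stands still between calls to the robot, and variables do not carry over. Pictures are saved under pics/ and viewed, and the job is handed in when it is done.

```bash
mkdir -p pics; ls; python3 - <<'E'
from cell import observe, imaging
import cv2
s=observe()
for k,v in s.items(): print(k,v)
for n in("scene","top"):
    f=imaging.grab_frame(n); cv2.imwrite(f"pics/{n}0.png",f["color"])
    print(n,f["camera_matrix"],f["distortion"],f["rvec"],f["tvec"])
E
```

```text
pics
t 0.0
qpos [ 1.10870264e+00  2.91274896e-01 -1.54099058e-01  1.12669191e+00
  1.79363848e-05  1.43151909e+00]
joint_vel [ 0.00036552 -0.00088522 -0.00043009 -0.00192249 -0.00030183 -0.0015627 ]
joint_efforts [-1.30316090e-03 -5.37145615e+01  3.31366432e+01  1.59695389e-02
 -4.05598685e-04  2.75670409e-06]
tool_pos [0.16634572 0.49751836 0.23874527]
tool_rot [ 2.87836920e-04  8.11553530e-01  5.84277730e-01 -5.65825694e-04]
force [-0.89302635 -0.28009742 -0.07721243]
torque [-0.02229002 -0.02726653 -0.0056706 ]
grip_width 0.08534415766868349
scene [[413.03848841   0.         278.87546246]
 [  0.         413.03848841 215.51158901]
 [  0.           0.           1.        ]] [-0.117227  0.        0.        0.        0.      ] [ 0.94324601 -2.80153618  0.55005847] [0.52201055 0.31832635 1.10336938]
top [[383.56781016   0.         280.26105793]
 [  0.         383.56781016 211.80192105]
 [  0.           0.           1.        ]] [0.03434474 0.         0.         0.         0.        ] [ 2.12162618 -2.12286584  0.17404302] [0.10755473 0.60857797 1.10159062]
```

View pics/scene0.png

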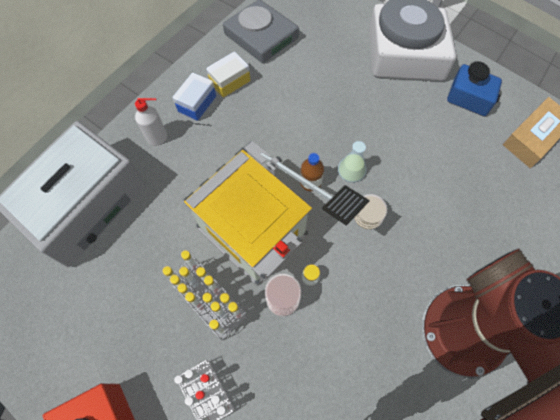

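View pics/top0.png

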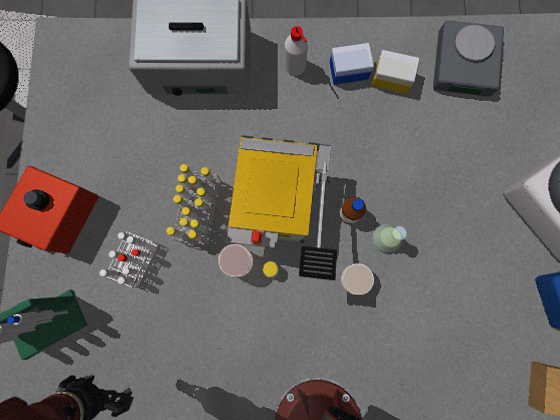

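The top view shows the bin near (275,190), the red catch at (256,237) and the paddle at (318,263). In the scene view the catch is at (281,247) and the paddle at (346,204). I'll zoom in to pick exact points.

```bash
python3 - <<'E'
import cv2
a=cv2.imread("pics/top0.png")[125:305,210:420]; cv2.imwrite("pics/t1.png",cv2.resize(a,None,fx=3.5,fy=3.3,interpolation=cv2.INTER_CUBIC)[:600,:800])
a=cv2.imread("pics/scene0.png")[135:315,180:400]; cv2.imwrite("pics/s1.png",cv2.resize(a,None,fx=3.3,fy=3.3,interpolation=cv2.INTER_CUBIC)[:600,:800])
E
```

```text
(no output)
```

View pics/t1.png

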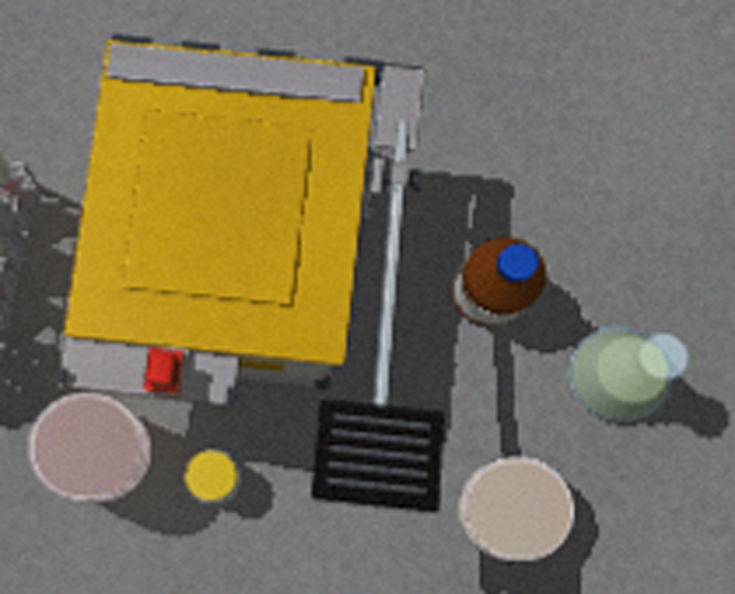

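View pics/s1.png

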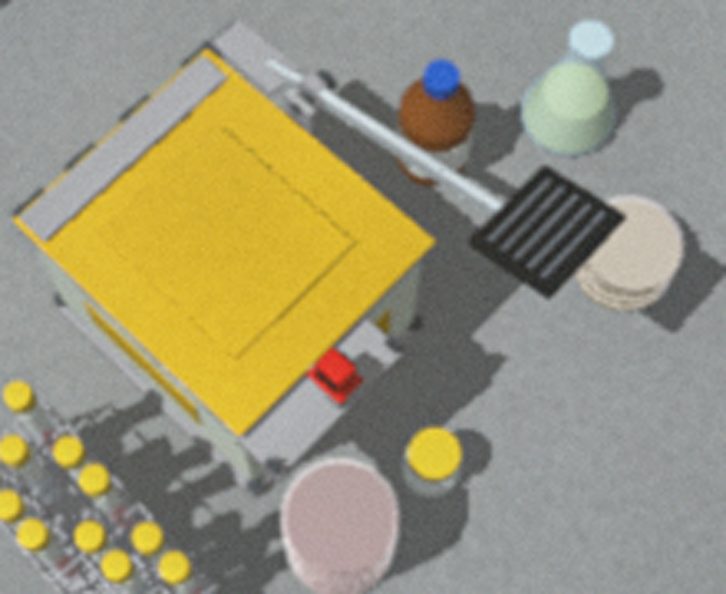

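```bash
cat > h.py <<'E'
import numpy as np, cv2
from scipy.optimize import least_squares
from cell import imaging
def cams():
    return {n:imaging.grab_frame(n) for n in("scene","top")}
def tri(F,pt,ps):
    P=[];U=[]
    for n,p in(("top",pt),("scene",ps)):
        f=F[n];R=cv2.Rodrigues(np.array(f["rvec"]))[0]
        P.append(np.hstack([R,np.array(f["tvec"]).reshape(3,1)]))
        U.append(cv2.undistortPoints(np.array([[p]],float),np.array(f["camera_matrix"]),np.array(f["distortion"])).reshape(2,1))
    X=cv2.triangulatePoints(P[0],P[1],U[0],U[1]); return (X[:3]/X[3]).ravel()
def proj(f,X):
    return cv2.projectPoints(np.array(X,float).reshape(-1,3),np.array(f["rvec"]),np.array(f["tvec"]),np.array(f["camera_matrix"]),np.array(f["distortion"]))[0].reshape(-1,2)
E
python3 - <<'E'
from h import *
np.set_printoptions(precision=4,suppress=True)
F=cams()
T=lambda x,y:(210+(x+.5)/3.5-.5,125+(y+.5)/3.3-.5)
S=lambda x,y:(180+(x+.5)/3.3-.5,135+(y+.5)/3.3-.5)
L={'lidFL':((66,335),(237,437)),'lidFR':((343,363),(435,240)),'lidBR':((375,67),(205,50)),'lidBL':((108,38),(13,218)),
'catch':((165,368),(337,366)),'pFL':((321,402),(470,240)) ,'padBL':((321,402),(470,240)),'padBR':((444,411),(544,167)),'padFR':((437,510),(625,217)),'padFL':((313,498),(549,297)),
'pot':((211,475),(434,453)),'tall':((90,446),(340,515)),'low':((516,508),(634,240))}
R={}
for k,(a,b) in L.items():
    R[k]=tri(F,T(*a),S(*b)); e=[np.linalg.norm(proj(F[n],R[k])[0]-p) for n,p in(("top",T(*a)),("scene",S(*b)))]
    print(k,R[k],np.round(e,2))
pad=np.mean([R[k] for k in('padBL','padBR','padFR','padFL')],0); print('pad',pad)
# fit bin pose: x,y,yaw from lid top corners. lid local: front edge at?  width 214, len 253
f=(R['lidFL']+R['lidFR'])/2;b=(R['lidBL']+R['lidBR'])/2
print('yaws',np.arctan2(*(b-f)[1::-1]),np.arctan2(*(R['lidFL']-R['lidFR'])[1::-1])-np.pi/2)
print('padyaw',[np.arctan2(*(R[a]-R[c])[1::-1]) for a,c in(('padBL','padFL'),('padBR','padFR'))],np.linalg.norm(b-f),np.linalg.norm(R['lidFL']-R['lidFR']))
E
```

```text
lidFL [0.5496 0.2447 0.175 ] [0.52 0.58]
lidFR [0.5242 0.0333 0.1865] [0.17 0.18]
lidBR [0.7758 0.005  0.1787] [0.61 0.61]
lidBL [0.7987 0.2157 0.1844] [0.12 0.12]
catch [0.5179 0.1657 0.2096] [0.26 0.28]
pFL [0.4857 0.054  0.2772] [0.42 0.44]
padBL [0.4857 0.054  0.2772] [0.42 0.44]
padBR [ 0.4795 -0.0316  0.2626] [0.03 0.03]
padFR [ 0.4084 -0.022   0.2859] [0.17 0.17]
padFL [0.417  0.0603 0.2874] [0.37 0.38]
pot [0.44   0.1376 0.0561] [0.25 0.27]
tall [0.4635 0.2334 0.1052] [0.44 0.48]
low [ 0.4105 -0.1121  0.0786] [0.08 0.08]
pad [0.4476 0.0152 0.2783]
yaws -0.11390452986574547 -0.11955985606294295
padyaw [np.float64(-0.09200632357275541), np.float64(-0.1343905466654198)] 0.2520267273505195 0.2133101313651971
```

```bash
python3 -m jog '[[0,0,-4,0,0],[0,0,-3,0,0],[-2.4,4.4,0,0,0],[-2.4,4.4,0,0,0],[-2.4,4.4,0,0,0],[-2.4,4.4,0,0,0],[-2.4,4.4,0,0,0],[-2.4,4.4,0,0,0]]' 20
```

```text
t: 1.2
tool_pos: [0.3721, 0.2762, 0.3093]
tool_rot: [-0.0, 0.812, 0.584, 0.0]
force: [1.0, 1.0, -0.5]
grip_width: 0.0001
```

```bash
python3 -m jog '[[-2.4,4.5,0,0,0],[-2.4,4.5,0,0,0],[-2.4,4.5,0,0,0],[-2.4,4.5,0,0,0],[0,0,0,-0.104,0],[0,0,0,-0.103,0],[0,0,3,0,0]]'
python3 - <<'E'
from h import *
F=cams()
cv2.imwrite("pics/t2.png",cv2.resize(F["top"]["color"][125:305,170:420],None,fx=3.2,fy=3.2,interpolation=cv2.INTER_CUBIC))
cv2.imwrite("pics/s2.png",cv2.resize(F["scene"]["color"][135:315,180:420],None,fx=3.3,fy=3.3,interpolation=cv2.INTER_CUBIC))
E
```

```text
t: 2.08
tool_pos: [0.5128, 0.1293, 0.2804]
tool_rot: [0.001, 0.747, 0.665, 0.001]
force: [0.6, -0.6, -0.7]
grip_width: -0.0001
```

View pics/t2.png

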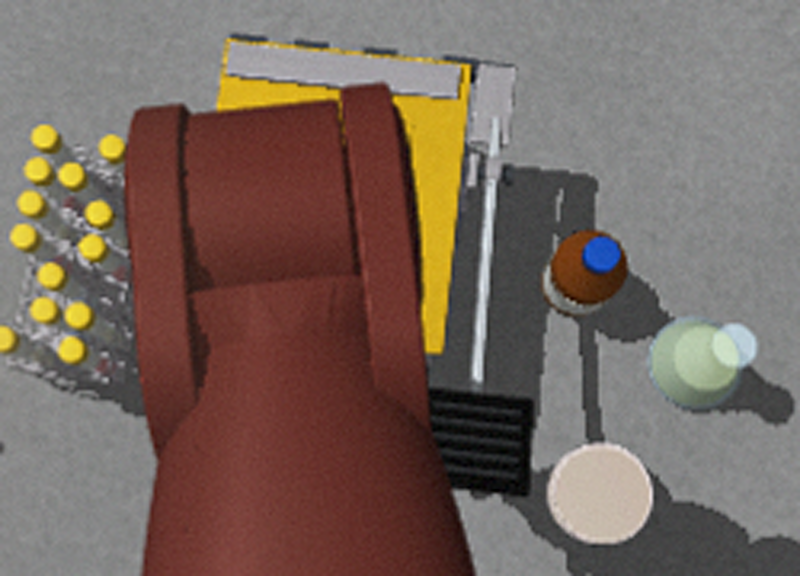

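View pics/s2.png

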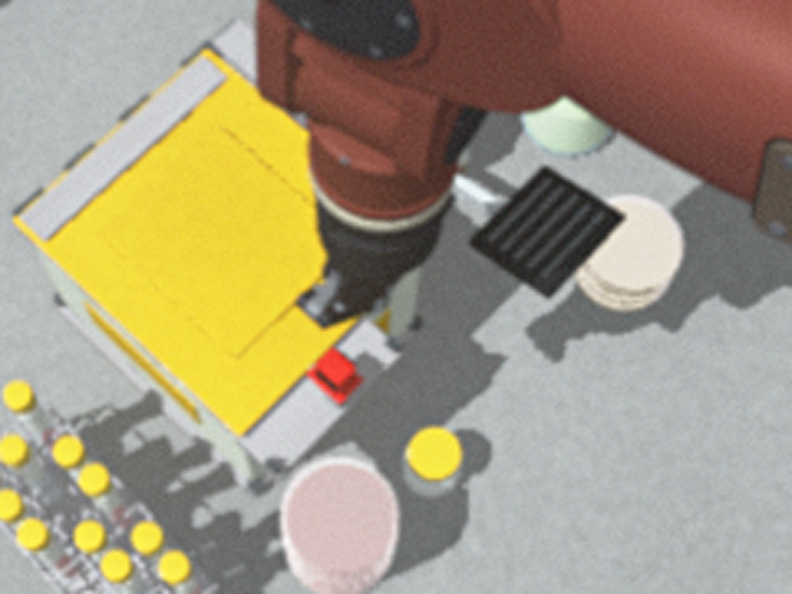

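The scene view shows the fingers above the spot right of the catch; the red block's top is at (337,366) in the crop and nothing is touching. I'll descend beside it.

```bash
python3 -m jog '[[-0.4,0,2.5,0,0],[0,0,2.5,0,0],[0,0,1.5,0,0],[0,0,0.5,0,0],[0,0,0,0,0]]'
python3 - <<'E'
from h import *
F=cams()
cv2.imwrite("pics/s3.png",cv2.resize(F["scene"]["color"][175:295,220:380],None,fx=5,fy=5,interpolation=cv2.INTER_CUBIC))
E
```

```text
t: 2.8
tool_pos: [0.5112, 0.1255, 0.2097]
tool_rot: [0.0, 0.747, 0.665, 0.0]
force: [0.3, -0.2, 0.3]
grip_width: -0.0002
```

View pics/s3.png

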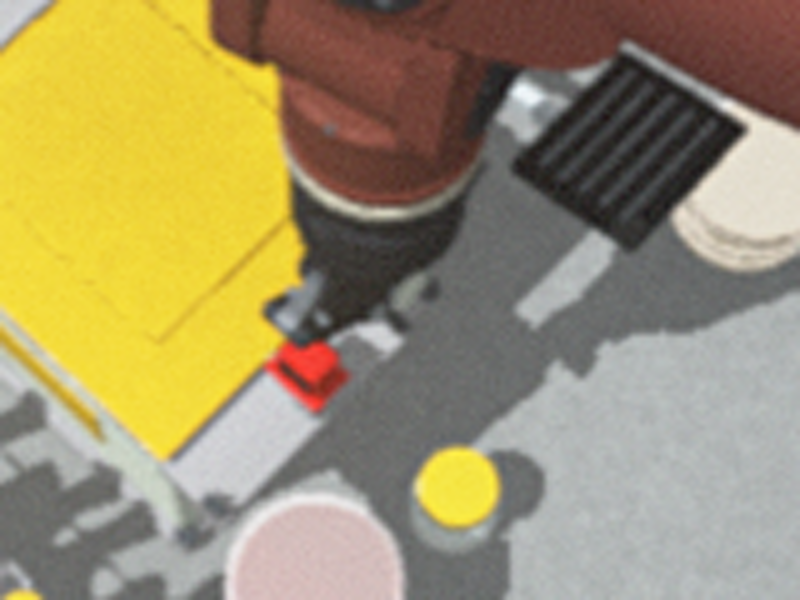

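The fingers hang just right of the red block, which is at (310,360) in the crop. Now I'll push left.

```bash
python3 -m jog '[[0.7,0,0,0,0],[0.6,0,0,0,0],[0.6,0,0,0,0],[0.5,0,0,0,0],[0.5,0,0,0,0],[0.5,0,0,0,0],[0.4,0,0,0,0]]'
python3 - <<'E'
from h import *
F=cams()
cv2.imwrite("pics/s4.png",cv2.resize(F["scene"]["color"][175:295,220:380],None,fx=5,fy=5,interpolation=cv2.INTER_CUBIC))
E
```

```text
t: 3.78
tool_pos: [0.5154, 0.1635, 0.2093]
tool_rot: [0.0, 0.747, 0.665, -0.0]
force: [0.2, -1.0, 1.9]
grip_width: 0.0002
```

View pics/s4.png

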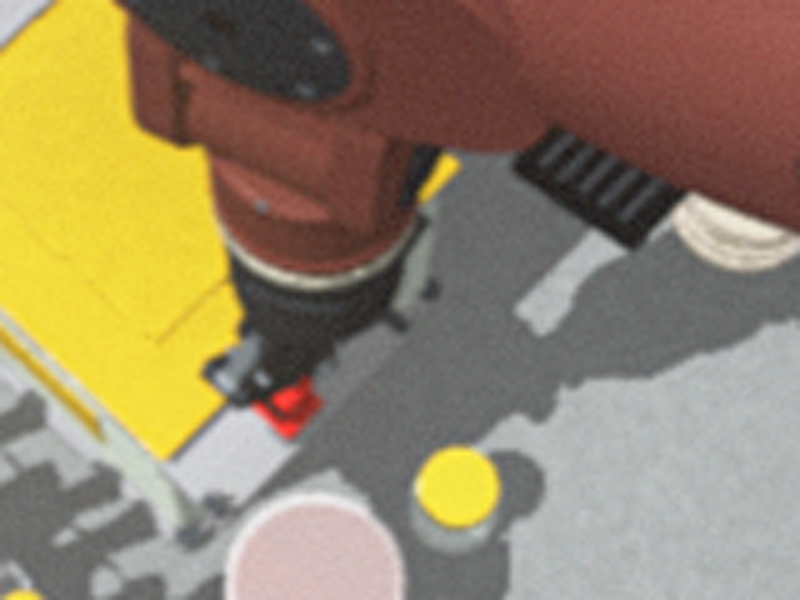

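The block has slid left, from (310,360) to about (290,408) in the crop. Roughly 20 mm remains.

```bash
python3 -m jog '[[0.5,0,0,0,0],[0.5,0,0,0,0],[0.4,0,0,0,0],[0.3,0,0,0,0],[0.2,0,0,0,0],[0,0,0,0,0]]'; python3 -m jog '[[0.2,0,0,0,0],[0,0,0,0,0]]'; python3 -m jog '[[0.2,0,0,0,0],[0,0,0,0,0]]'
```

```text
t: 4.62
tool_pos: [0.5176, 0.1823, 0.2093]
tool_rot: [-0.0, 0.747, 0.665, 0.0]
force: [-0.1, 0.1, -0.5]
grip_width: -0.0003
t: 4.88
tool_pos: [0.5178, 0.1842, 0.2093]
tool_rot: [-0.0, 0.747, 0.665, 0.0]
force: [-1.3, -0.9, -0.4]
grip_width: -0.0003
t: 5.12
tool_pos: [0.518, 0.1854, 0.2093]
tool_rot: [0.001, 0.747, 0.665, -0.001]
force: [-1.2, -5.2, 1.3]
grip_width: -0.0003
```

```bash
python3 -m jog '[[0.15,0,0,0,0],[0,0,0,0,0]]'; python3 - <<'E'
from h import *
F=cams()
cv2.imwrite("pics/s5.png",cv2.resize(F["scene"]["color"][175:295,220:380],None,fx=5,fy=5,interpolation=cv2.INTER_CUBIC))
E
```

```text
t: 5.38
tool_pos: [0.518, 0.1857, 0.2094]
tool_rot: [0.001, 0.747, 0.665, -0.001]
force: [-1.8, -11.2, 3.3]
grip_width: -0.0004
```

View pics/s5.png

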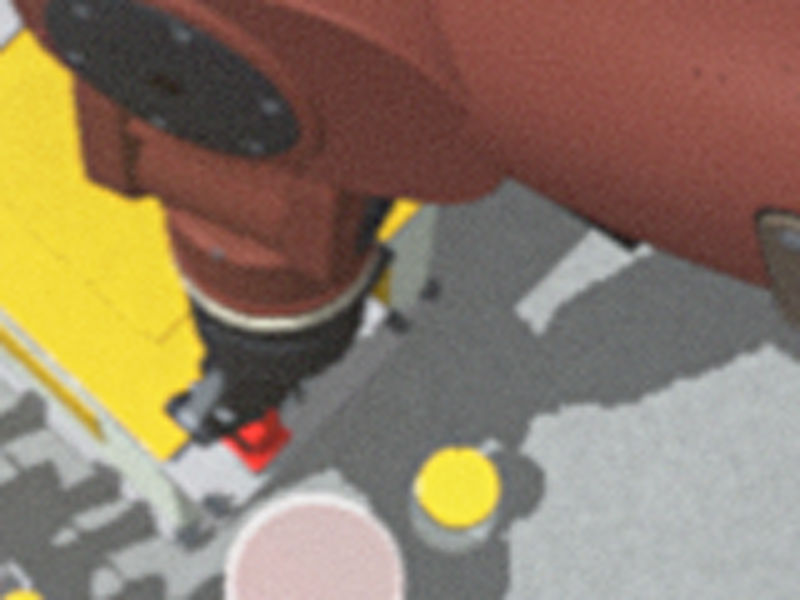

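The catch is at its left stop: force rose to 11 N and motion stopped, with the block at (255,440) in the crop. I'll back off, rise, and photograph the catch unobstructed on the way to the paddle.

```bash
python3 -m jog '[[-0.5,0,0,0,0],[-1.0,0,0,0,0],[0,0,-2,0,0],[0,0,-4,0,0],[0,0,-4,0,0],[0,0,-3,0,0],[0,0,0,0,0]]'
python3 - <<'E'
from h import *
from cell import observe
np.set_printoptions(precision=4,suppress=True)
s=observe();p=np.array(s["tool_pos"]);w,x,y,z=s["tool_rot"]
a=2*np.arctan2(y,x);print(p,a)
tx=np.array([np.cos(a),np.sin(a)]);ty=np.array([np.sin(a),-np.cos(a)])
d=np.array([.446,.015])-p[:2];print("to paddle tool x,y cm",d@tx*100,d@ty*100)
F=cams()
# top extents: unproject row 151 at col 250 at several heights (from earlier picture, TCP x 0.513)
f=F["top"];R=cv2.Rodrigues(f["rvec"])[0];C=-R.T@f["tvec"]
u=cv2.undistortPoints(np.array([[[250,152.]]]),f["camera_matrix"],f["distortion"]).ravel()
r=R.T@np.array([*u,1]);print("cam",C)
for h in(.3,.4,.5,.6): print(h,C+r*(h-C[2])/r[2])
E
```

```text
t: 6.35
tool_pos: [0.5176, 0.1727, 0.3416]
tool_rot: [0.001, 0.747, 0.665, 0.002]
force: [0.1, -0.7, -0.5]
grip_width: -0.0003
[0.5176 0.1727 0.3416] 1.454978788992915
to paddle tool x,y cm -16.48877626222249 -5.290607802032298
cam [0.4045 0.0913 1.1931]
0.3 [0.7127 0.1775 0.3   ]
0.4 [0.6782 0.1679 0.4   ]
0.5 [0.6437 0.1582 0.5   ]
0.6 [0.6092 0.1486 0.6   ]
```

```bash
python3 -m jog '[[-3.5,-1.2,0,0,0],[-4,-1.5,0,0,0],[-4,-1.5,0,0,0],[-3,-1.2,0,0,0],[-2,-0.5,0,0,0],[0,0,2,0,0],[0,0,1,0,0],[0,0,0,0,0]]'
python3 - <<'E'
from h import *
F=cams()
cv2.imwrite("pics/t6.png",cv2.resize(F["top"]["color"][125:305,170:420],None,fx=3.2,fy=3.2,interpolation=cv2.INTER_CUBIC))
cv2.imwrite("pics/s6.png",cv2.resize(F["scene"]["color"][135:315,180:420],None,fx=3.3,fy=3.3,interpolation=cv2.INTER_CUBIC))
E
```

```text
t: 7.45
tool_pos: [0.4381, 0.0158, 0.3083]
tool_rot: [-0.001, 0.747, 0.665, -0.001]
force: [0.5, -0.1, -0.8]
grip_width: -0.0001
```

View pics/s6.png

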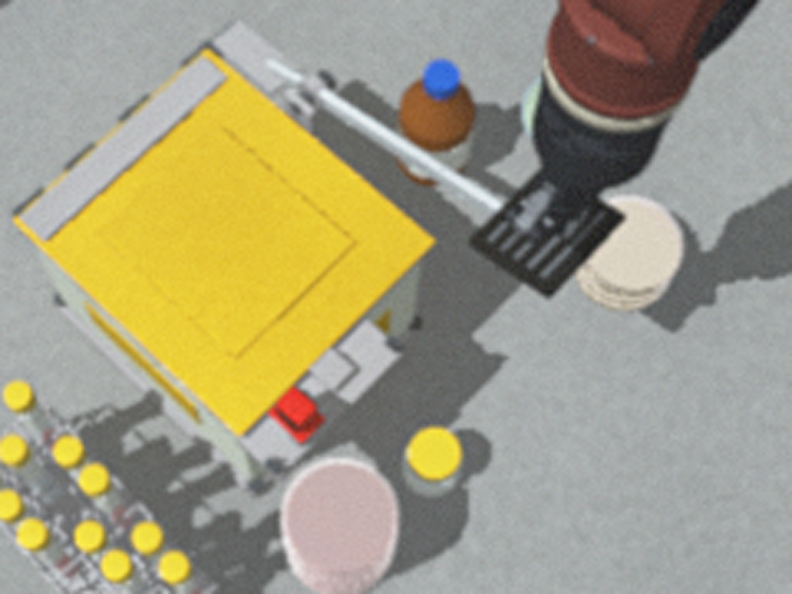

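View pics/t6.png

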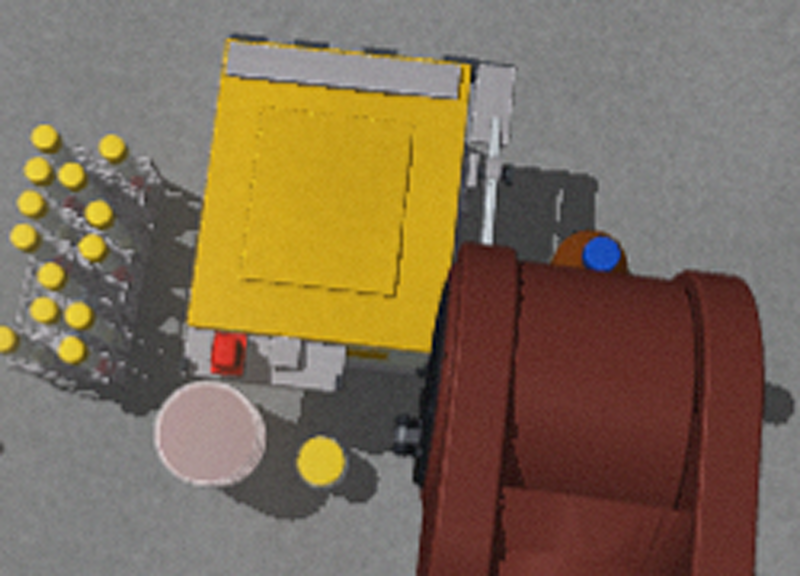

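The catch now stands at (300,406) in the scene crop and (228,352) in the top crop, near the left end of its ledge with the tongue exposed. The fingers are over the paddle.

```bash
python3 - <<'E'
from h import *
F=cams()
T=lambda x,y:(170+(x+.5)/3.2-.5,125+(y+.5)/3.2-.5)
S=lambda x,y:(180+(x+.5)/3.3-.5,135+(y+.5)/3.3-.5)
X=tri(F,T(228,351),S(301,404));print(X, X-np.array([.5179,.1657,.2096]))
E
python3 -m jog '[[0,0,0.7,0,0],[0,0,0.4,0,0],[0,0,0.4,0,0],[0,0,0,0,0]]'; python3 -m jog '[[0,0,0.5,0,0],[0,0,0.5,0,0],[0,0,0,0,0]]'
```

```text
[0.52080527 0.20569003 0.21614649] [0.00290527 0.03999003 0.00654649]
t: 8.15
tool_pos: [0.4387, 0.0156, 0.294]
tool_rot: [-0.0, 0.747, 0.665, -0.0]
force: [0.5, 0.8, 0.5]
grip_width: 0.0001
t: 8.52
tool_pos: [0.4386, 0.0156, 0.2847]
tool_rot: [0.0, 0.747, 0.665, 0.0]
force: [-4.3, 0.6, 12.5]
grip_width: 0.0001
```

```bash
python3 -m jog '[[0,-0.16,0.5,0,0],[0,-0.16,0.5,0,0],[0,-0.14,0.5,0,0],[0,-0.13,0.5,0,0],[0,-0.11,0.5,0,0],[0,-0.1,0.5,0,0]]'
python3 - <<'E'
from h import *
F=cams()
cv2.imwrite("pics/s7.png",cv2.resize(F["scene"]["color"][105:315,180:420],None,fx=2.8,fy=2.8,interpolation=cv2.INTER_CUBIC))
E
```

```text
t: 9.28
tool_pos: [0.4309, 0.0164, 0.2549]
tool_rot: [0.0, 0.747, 0.665, 0.0]
force: [-3.4, -1.0, 13.4]
grip_width: 0.0
```

View pics/s7.png

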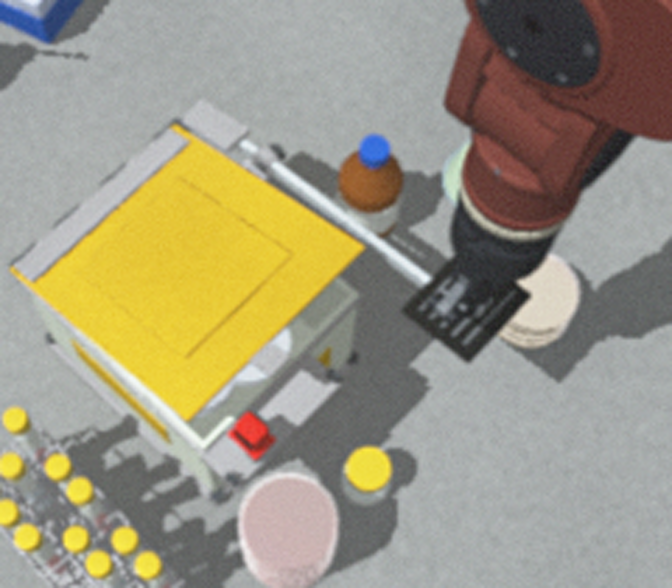

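The lid is rising: its front edge is off the rim and white contents show at (265,360). The fingers sit on the paddle at (450,300). I'll carry on pressing steadily.

```bash
python3 -m jog '[[0,-0.08,0.5,0,0],[0,-0.07,0.5,0,0],[0,-0.06,0.5,0,0],[0,-0.05,0.5,0,0],[0,-0.04,0.5,0,0],[0,-0.02,0.5,0,0],[0,-0.01,0.5,0,0],[0,0,0.5,0,0]]'; python3 -m jog '[[0,0,0.5,0,0],[0,0.02,0.5,0,0],[0,0.03,0.5,0,0],[0,0.04,0.4,0,0],[0,0.04,0.4,0,0],[0,0.05,0.3,0,0],[0,0.05,0.3,0,0]]'
python3 - <<'E'
from h import *
F=cams()
cv2.imwrite("pics/s8.png",cv2.resize(F["scene"]["color"][105:315,180:420],None,fx=2.8,fy=2.8,interpolation=cv2.INTER_CUBIC))
E
```

```text
t: 10.38
tool_pos: [0.4263, 0.017, 0.2144]
tool_rot: [-0.001, 0.747, 0.665, -0.001]
force: [-8.5, 0.8, 12.3]
grip_width: -0.0
t: 11.25
tool_pos: [0.4277, 0.0169, 0.1848]
tool_rot: [-0.001, 0.747, 0.665, -0.001]
force: [-9.0, 1.5, 8.6]
grip_width: 0.0002
```

View pics/s8.png

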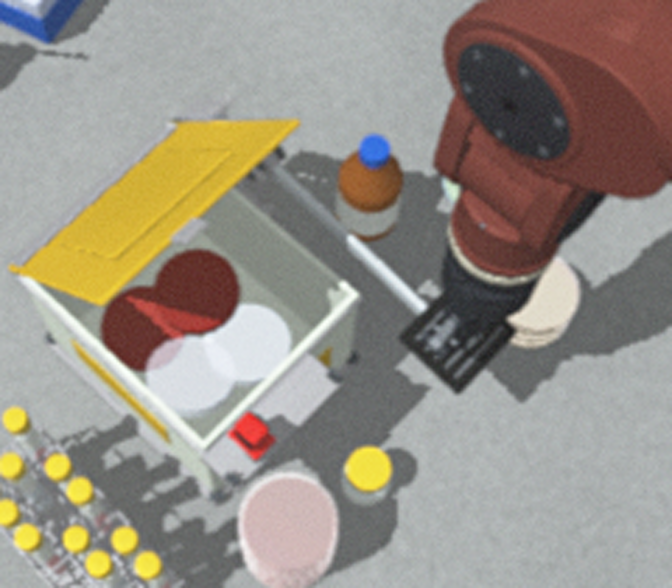

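The lid is well up and the paddle is nearly down at (455,345). About 2 cm is left to the stop.

```bash
python3 -m jog '[[0,-0.05,0.4,0,0],[0,-0.05,0.4,0,0],[0,-0.05,0.4,0,0],[0,0,0.3,0,0],[0,0,0,0,0]]'; python3 -m jog '[[0,0,0.2,0,0],[0,0,0,0,0]]';  python3 -m jog '[[0,0,0.15,0,0],[0,0,0,0,0]]'
```

```text
t: 11.98
tool_pos: [0.4294, 0.0167, 0.1707]
tool_rot: [0.001, 0.747, 0.665, 0.001]
force: [1.1, 0.6, 4.8]
grip_width: -0.0001
t: 12.22
tool_pos: [0.4296, 0.0166, 0.1689]
tool_rot: [0.001, 0.747, 0.665, 0.001]
force: [2.2, 0.2, 5.5]
grip_width: -0.0003
t: 12.48
tool_pos: [0.4298, 0.0166, 0.1675]
tool_rot: [0.001, 0.747, 0.665, 0.001]
force: [1.3, 0.9, 7.0]
grip_width: 0.0001
```

```bash
python3 -m jog '[[0,0,0.15,0,0],[0,0,0,0,0]]'; python3 -m jog '[[0,0,0.15,0,0],[0,0,0,0,0]]';  python3 -m jog '[[0,0,0.15,0,0],[0,0,0,0,0]]'
```

```text
t: 12.72
tool_pos: [0.43, 0.0166, 0.166]
tool_rot: [0.001, 0.747, 0.665, 0.001]
force: [2.8, 0.8, 5.5]
grip_width: -0.0
t: 12.98
tool_pos: [0.4302, 0.0166, 0.1647]
tool_rot: [0.001, 0.747, 0.665, 0.001]
force: [2.4, 0.2, 8.2]
grip_width: 0.0003
t: 13.22
tool_pos: [0.4305, 0.0165, 0.1636]
tool_rot: [0.002, 0.747, 0.665, 0.002]
force: [1.2, -0.6, 11.6]
grip_width: -0.0001
```

```bash
python3 -m jog '[[0,0,0.15,0,0],[0,0,0,0,0]]';  python3 -m jog '[[0,0,0.1,0,0],[0,0,0,0,0],[0,0,0,0,0]]'
python3 - <<'E'
from h import *
F=cams()
cv2.imwrite("pics/t9.png",cv2.resize(F["top"]["color"][125:305,170:420],None,fx=3.2,fy=3.2,interpolation=cv2.INTER_CUBIC))
cv2.imwrite("pics/s9.png",cv2.resize(F["scene"]["color"][105:315,180:420],None,fx=2.8,fy=2.8,interpolation=cv2.INTER_CUBIC))
E
```

```text
t: 13.48
tool_pos: [0.4307, 0.0165, 0.1625]
tool_rot: [0.002, 0.747, 0.665, 0.002]
force: [-0.7, -0.1, 17.9]
grip_width: 0.0001
t: 13.85
tool_pos: [0.4308, 0.0165, 0.1618]
tool_rot: [0.002, 0.747, 0.665, 0.002]
force: [-1.8, 0.5, 22.0]
grip_width: 0.0001
```

View pics/s9.png

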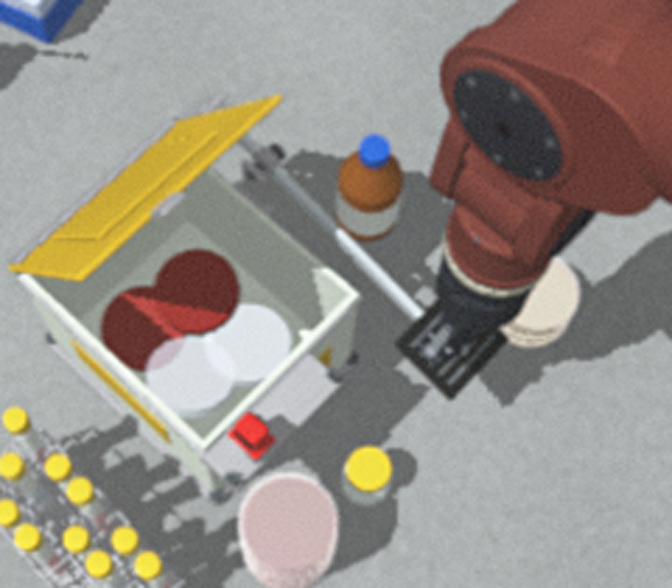

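View pics/t9.png

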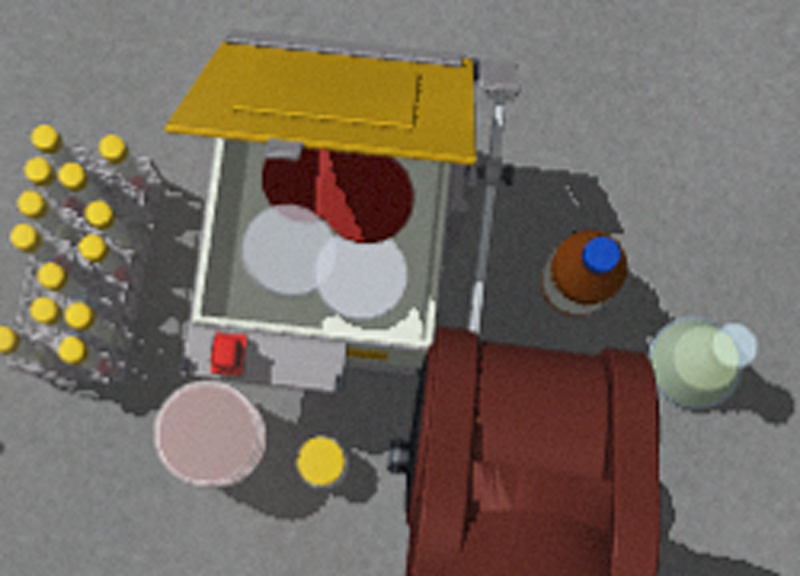

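```bash
python3 - <<'E'
from h import *
from cell import observe
F=cams()
T=lambda x,y:(170+(x+.5)/3.2-.5,125+(y+.5)/3.2-.5)
S=lambda x,y:(180+(x+.5)/2.8-.5,105+(y+.5)/2.8-.5)
for a,b in(((166,130),(83,279)),((475,160),(282,97))):
    X=tri(F,T(*a),S(*b)); print(X, "angle",np.arcsin((X[2]-.186)/.253))
print(tri(F,T(228,351),S(253,427)),observe()["force"])
E
```

```text
[0.65238281 0.23087817 0.38713823] angle 0.9190286221587061
[0.63152446 0.02036958 0.38460973] angle 0.9027263101953777
[0.52196478 0.20625266 0.21328516] [-1.16569071 -0.05879672 22.5713963 ]
```

```bash
python3 -m jog '[[0,0,0.05,0,0],[0,0,0,0,0],[0,0,0,0,0],[0,0,0,0,0]]'; python3 -c "
from cell import workorder;print(workorder.finish_job())"
```

```text
t: 14.55
tool_pos: [0.4309, 0.0165, 0.1615]
tool_rot: [0.002, 0.747, 0.665, 0.002]
force: [-1.5, 1.3, 24.7]
grip_width: 0.0005
the job is handed in; nothing more can be done
None
```

The bin is unlocked and its lid is held open. I handed the job in at about 14.6 s, with the closed fingertips still pressing the paddle down.

- **Catch:** I pushed it left until it stopped, where the force rose to 11 N. Picture measurements put its travel at about 40 mm, so with its 0–6 mm start it should be at or near fully open (45 mm). It had not moved when I checked again at the end.
- **Paddle and lid:** I pressed the paddle down slowly over about 5 s, and the lid rose only by the lever. By the stop the force had climbed from about 5 N to 25 N, with the fingertips at about 154 mm. The lid measured about 0.92 rad (53°) open, against the nominal 0.95 rad; I put that small gap down to measurement error.
- **Surroundings:** The final pictures show the wire rack, both plate stacks, flask, reagent bottle and specimen pot where they stood. The white rack was outside those close-ups, so I did not check it at the end; the arm crossed that area about 30 cm up. Nothing was gripped or lifted.
- **Sideways force:** There was a brief sideways force of about 9 N on the fingertips partway through the press. It had dropped to about 1.5 N by the end. The fingers stayed on the paddle throughout.

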